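# Raise a drying shelf past its rung lock and load it

## Task

Take the drying shelf's sliding section by its top bar and raise it steadily past the upper rung until the pawl has cleared it, then lower it gently so that the pawl hangs on that rung, and let go; do not ram the rubber buffers into the stop just above, drop the section or bang the pawl down. Then lay the smaller plaster casting gently on the shelf board and leave it there, with everything else on the table left where it is.

Things in the scene. Friction and masses are not known exactly. Their poses are not given: they have to be found in the camera images.
- stand: fixed base of the drying shelf, like a small extension ladder: plywood foot 120x170x12 mm, two upright aluminium stiles 16x10 mm, 192 mm high, at y = +-60 mm. Origin on the table half-way between the stiles; y runs along the rungs, z up, the shelf board lies on the -x side
- fly: sliding section, 0.48 to 0.7 kg with its lock, running straight up and down on the front of the stand (0.6 N friction, 110 mm travel); falls back if let go unlatched; fully down at the start. Rails at y = +-60 mm, x = -24 mm, top bar and shelf board. Origin and axes are those of stand when down
- lock: cross-piece between the sliding section's rails, fixed to it; origin 70 mm above fly's origin. Two rubber buffers on it (tops 12 mm over the origin, x = -24 mm, y = +-30 mm) meet the stop bar when the section is about 18 mm above its seated height; they give about 4 N/mm, up to 8 mm. Buffers and pawl must not take more than 25 N
- fly_bar (a point): middle of the sliding section's top bar: round, 12 mm thick, along y, free over 110 mm; in fly at [-24, 0, 215] mm. Nothing above it; the stop bar is at least 33 mm below it
- shelf_top (a point): centre of the upper face of the wooden shelf board (100 mm in x, 130 mm in y, 8 mm thick), in fly at [-84, 0, 140] mm; the top bar is 75 mm higher and 60 mm toward +x
- casting (a point): centre (half-way up, 14.5 mm over its underside) of the smaller of the two white plaster rock castings: 47 mm along its x, 56 mm along its y, 29 mm high, 0.07 kg, loose
- rock_cast1: the larger plaster rock casting, 54x80x36 mm, a bystander; origin under its centre
- sanding_block: cork sanding block, 56x101x26 mm, a bystander; origin under its centre
- spring_clamp: spring clamp with orange grips lying on its side, 72x122x16 mm, a bystander; origin under its centre
- screwdriver: screwdriver with a black handle, 27x198x28 mm, a bystander; origin under its centre
- paint_pot1: paint pot with a flip cap, 61x50x55 mm, with brown lid streaks, one of three side by side, a bystander; origin under its centre
- rock_cast2: the same smaller casting; origin under its centre
- low_rung (a point): middle of the stand's low rung, a 10 mm bar 60 mm above the table. The upper rung lies 30 to 75 mm above it, on a dark steel catch clamped between the stiles by hand: its height differs every time and no reading gives it. The catch also holds a stop bar, its underside 38 mm above the upper rung's axis, its top 46 mm
- pawl_pivot (a point): pivot of the steel gravity pawl on the lock, fixed to the sliding section. The nose reaches 28 mm to +x, level. Rising, the upper rung pushes it down (about 0.5 N); it swings back level about 15 mm above the seated height. Lowered again it lands on the rung, pivot 8 mm above the rung's axis, and carries the section, 28 to 73 mm above its start
Mind the look-alikes: they are no part of the job. What is shaped like the rock_cast2 but yellow is not meant.

How it is judged:
By the outcome, as a careful person would: the job done as asked, in the order asked, and still so for the second after the job is handed in, with the robot touching nothing.
It also fails if it takes over 61 s, if anything falls off the work surface, if the arm or the gripper's body presses on something with over 40 N, if the wrist force passes 120 N, or if a joint passes its speed limit or range.

## Robot

A 7-joint arm with a two-finger parallel gripper is mounted at the origin on a cart in front of the work surface, level with it; the furniture and walls round the work are solid. World frame = base frame: x ahead of the robot, y to its left, z up, the work surface at z = 0. Lengths are in m, angles in rad, forces in N, time in s.
With the tool pointing down it reaches from about 0.425 to 0.825 m from the base axis. Payload 3.6 kg.
Tool frame: the origin (TCP) lies at the very end of the fingers, on their centre line; the grasp point (between the pads) lies 19 mm behind it; z points along the fingers, y is the line along which they close (so a half turn about z gives the same grasp; the last joint's range is limited). The gripper opens to 85 mm and grips with 20 to 120 N. Pads are 22 mm wide; open, the fingers measure 114 mm over their backs; the gripper's body (76 mm by 85 mm) begins 54 mm behind the grasp point. The pads swing forward as they close: fully open they stand 13 mm farther back than shut.
Start: joints at [1.23, 0.615, -0.013, 1.423, 0.008, 1.103, -0.04], TCP at [0.201, -0.618, 0.231] pointing down, gripper open.
Joint ranges: [-3.12, 3.12], [-0.3, 2.06], [-1.34, 1.32], [0.26, 2.42], [-1.36, 4.5], [0.01, 1.98], [-2.84, 2.84]. Speed limits (rad/s): [2.79, 2.79, 3.14, 3.14, 3.14, 3.14, 3.14].

## Interface

Orientations are given as a 3x3 rotation matrix whose columns are the frame's x, y, z axes.
In Python, from workcell import readout, optics, sign_off gives the robot as it stands. The module is installed in compiled form; this text tells all that it offers.
- The arm moves only by the shell command python3 -m inch 'ROWS'. ROWS is JSON, a list that holds one entry, the list of rows, each a list of 7 numbers: the opening, from 0 (shut) to 1 (fully open), then the shift along the tool's x, y, z in cm, then the turn, a rotation vector about the tool's x, y, z in rad. In form: [[[gripper, dx, dy, dz, wx, wy, wz], ...]]. A call has 1 to 20 rows; each row is the pose to reach, as a shift and turn from the pose commanded when the call began, along the tool's axes at that moment; what a row does not reach only later rows make up. A row lasts 1/12 s, in which the tool goes at most 41.7 mm and 7.16 degrees, less where a joint would pass 70% of its speed; a pose out of reach is approached as far as the arm can. A call with a gripper value outside its range is refused whole. The fingers move at their own pace and stop on an object; the grip force is fixed at half the most. Time passes only in rows, so rows that repeat a pose let the fingers close. It gives the time, the measured TCP pose, the force, the opening and the grip force at its end, in the units of the state.
- readout.read_state(): the state, without advancing time (a new reading comes with each control period).
- optics.capture(name): name is "scene" or "top" or "wrist"; returns a dict with "img" (384x512x3 uint8, red, green, blue), "vfov" (degrees; the focal length in pixels is half the picture's height over the tangent of half this angle, whatever the lens; pixels are square), "cx", "cy" (the principal point, pixels), "k1" (the pictures are not rectified: a ray, as slopes to the right and down, at radius r is drawn at 1 + k1 r^2 times it, then the intrinsics apply), "position" and "rotation" of the camera in the world. Camera axes: x right, y down, z forward; pixel columns grow to the right and rows downward; lengths in m; the calibration is good to about 2 mm. A picture is of the moment at which its call begins. There is no depth.
- sign_off(): hands the job in; it is judged then, once.
The state is a dict: "clock": time; "qpos": joint angles; "joint_velocities": joint speeds; "joint_efforts": joint torques, N m; "position": TCP position; "eef_rot": TCP orientation; "ft_force": force on the tool from outside, world axes, zero at the start; "wrist_torque": the same for the moment, N m; "grip_width": opening from 0.0 (shut) to 1.0 (fully open); "gripper_force": force on a finger pad.
Only numpy, scipy, OpenCV 4.12 (cv2) and the standard library are available. Lean on these libraries where they do the work, as an engineer would, in place of code of your own. Each camera call takes 0.05 s, during which the arm holds its last target. There are 200 camera calls.

## Working session

There is one attempt and no reset: what is moved stays moved. The work goes in short steps, Python scripts to look and compute and a shell command to move; the robot and the scene stay as the last step left them, time stands still between calls to the robot, and variables do not carry over. Pictures are saved under pics/ and viewed, at most 10 in all, crops included, and the job is handed in when it is done.

```bash
mkdir -p pics
cat > h.py <<'E'
import numpy as np, cv2
from workcell import readout, optics
def cap(n,f=None):
    c=optics.capture(n)
    if f: cv2.imwrite('pics/'+f,cv2.cvtColor(c['img'],cv2.COLOR_RGB2BGR))
    return c
def foc(c): return c['img'].shape[0]/2/np.tan(np.radians(c['vfov'])/2)
def ray(c,u,v):
    f=foc(c); d=np.array([(u-c['cx'])/f,(v-c['cy'])/f]); s=d.copy()
    for _ in range(20): s=d/(1+c['k1']*(s@s))
    return np.array(c['position']),np.array(c['rotation'])@np.array([s[0],s[1],1])
def atz(c,u,v,z):
    p,r=ray(c,u,v); return p+r*(z-p[2])/r[2]
def proj(c,X):
    q=np.array(c['rotation']).T@(np.array(X)-c['position']); s=q[:2]/q[2]
    s=s*(1+c['k1']*(s@s)); return foc(c)*s+[c['cx'],c['cy']]
def tri(obs):
    A=np.zeros((3,3));b=np.zeros(3)
    for c,u,v in obs:
        p,r=ray(c,u,v); r=r/np.linalg.norm(r); M=np.eye(3)-np.outer(r,r); A+=M;b+=M@p
    return np.linalg.solve(A,b)
E
python3 - <<'E'
from h import *
import pickle
d={}
for n in('scene','top','wrist'):
    c=cap(n); d[n]=c; print(n,c['vfov'],c['cx'],c['cy'],c['k1'],np.round(c['position'],3),np.round(c['rotation'],3).tolist())
pickle.dump(d,open('d0.pkl','wb'))
im=np.hstack([d['scene']['img'],d['top']['img']])
cv2.imwrite('pics/a.png',cv2.cvtColor(cv2.resize(d['scene']['img'],(800,600)),cv2.COLOR_RGB2BGR))
cv2.imwrite('pics/b.png',cv2.cvtColor(cv2.resize(d['top']['img'],(800,600)),cv2.COLOR_RGB2BGR))
s=readout.read_state(); print(s)
E
```

```text
scene 44.34718342878889 250.77243236140455 189.77042651722226 -0.1411820161093081 [0.138 0.772 0.829] [[-0.882, -0.305, 0.359], [-0.471, 0.57, -0.673], [0.001, -0.763, -0.646]]
top 54.84574895139913 260.12320402266033 188.03142041952157 -0.02165337167182208 [0.321 0.073 1.052] [[0.117, -0.971, 0.208], [-0.993, -0.115, 0.022], [0.003, -0.21, -0.978]]
wrist 66.39970653247892 257.67272527708866 191.88986710374584 0.0045278902142441855 [ 0.275 -0.594  0.372] [[0.309, -0.906, -0.289], [-0.951, -0.295, -0.092], [-0.002, 0.304, -0.953]]
{'clock': 0.15, 'qpos': array([ 1.23049106,  0.6156902 , -0.01256894,  1.42452833,  0.00806519,
        1.1033729 , -0.04040699]), 'joint_velocities': array([-0.001186  , -0.0026209 ,  0.00146827, -0.00533587, -0.0009504 ,
        0.00047596, -0.0001062 ]), 'joint_efforts': array([ 5.26709027e-04, -4.69659126e+01,  2.59440914e-01, -1.71250409e+01,
        1.00291663e-02,  7.05242288e-03,  1.08112943e-06]), 'position': array([ 0.20046385, -0.61771168,  0.23040965]), 'eef_rot': array([[ 9.51165107e-01,  3.08681974e-01, -6.14044058e-04],
       [ 3.08682585e-01, -9.51163308e-01,  1.85004574e-03],
       [-1.29804055e-05, -1.94924366e-03, -9.99998100e-01]]), 'ft_force': array([ 0.10034232, -0.1762545 , -0.41551349]), 'wrist_torque': array([-0.01136642, -0.01128865, -0.05147254]), 'gripper_force': 0.0, 'grip_width': 0.9983926615052191}
```

View pics/a.png

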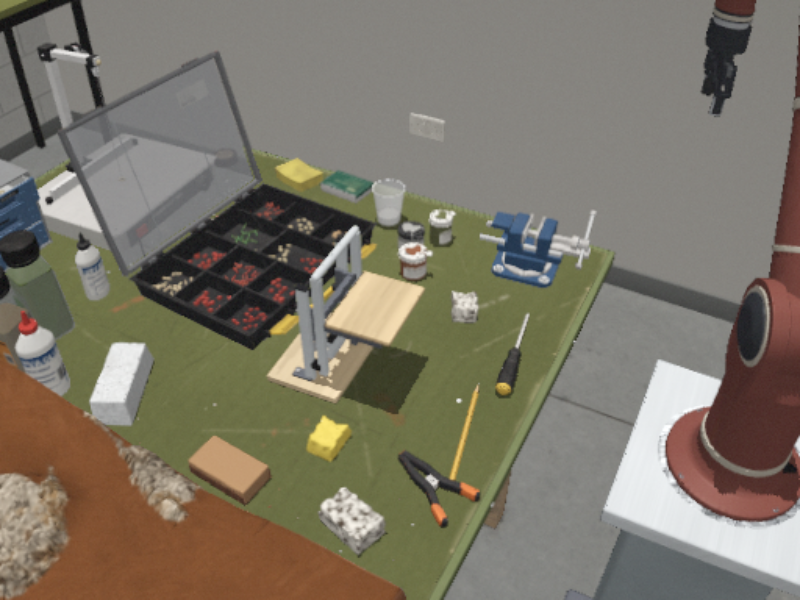

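View pics/b.png

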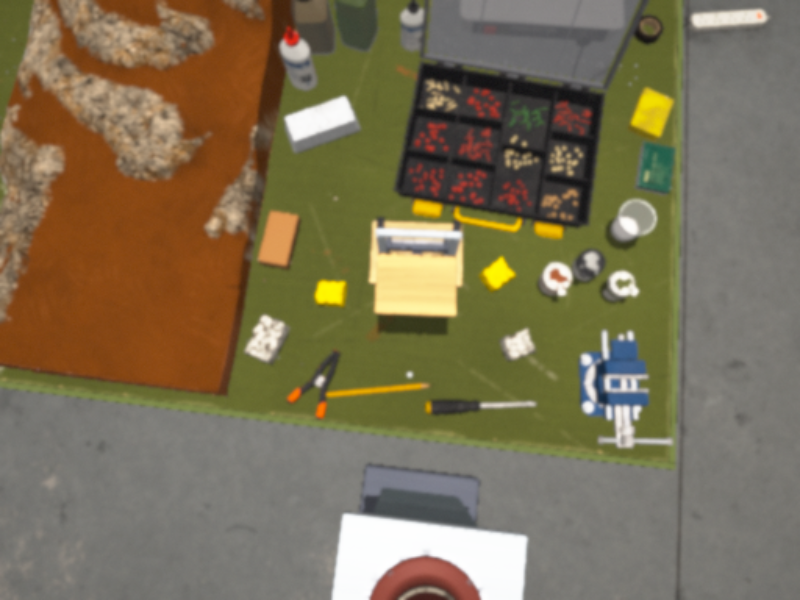

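The pictures show the stand at about (415,265) in the top view, with its board toward the robot. There are two white speckled castings: the larger at top (267,338), scene (352,520), and the smaller at top (518,344), scene (464,306). The yellow look-alikes are at top (330,292) and (498,272). The small white one at (518,344) fits the description, and I'll confirm it in an enlarged crop.

Run:
```python
from h import *
import pickle
d=pickle.load(open('d0.pkl','rb'))
def crop(n,x,y,w,h,s): return cv2.resize(d[n]['img'][y:y+h,x:x+w],(w*s,h*s),interpolation=cv2.INTER_CUBIC)
a=crop('scene',165,130,133,130,3) #400x390
b=crop('top',228,130,133,130,3)
im=np.hstack([a,b])
cc=np.hstack([crop('scene',280,180,50,35,4),crop('top',310,205,50,35,4),crop('scene',195,305,50,35,4),crop('top',150,195,49,35,4)])
im=np.vstack([im,cc[:,:798]]) if cc.shape[1]>=798 else np.vstack([im,np.pad(cc,((0,0),(0,798-cc.shape[1]),(0,0)))])
cv2.imwrite('pics/c.png',cv2.cvtColor(im,cv2.COLOR_RGB2BGR)); print(im.shape)
t=d['top'];s=d['scene'];k=.64
print('small',atz(t,518*k,344*k,.0145),atz(s,464*k,306*k,.0145)); print('large',atz(t,267*k,338*k,.018))
```

```text
(530, 798, 3)
small [ 0.47389743 -0.11480894  0.0145    ] [ 0.47148577 -0.11223896  0.0145    ]
large [0.4312365  0.33555927 0.018     ]
```

View pics/c.png

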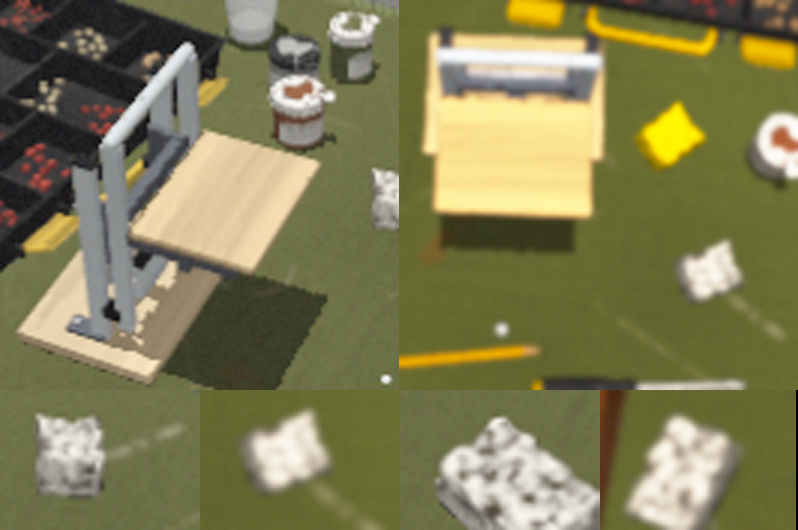

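The small white casting at crop (284,455) / (708,270) is confirmed: white, nearly square and smaller than the other. The bar ends are at scene-crop (108,145) and (190,50), and at top-crop (440,57) and (602,63).

Run:
```python
from h import *
import pickle
d=pickle.load(open('d0.pkl','rb')); t=d['top'];s=d['scene']
S=lambda u,v:(165+u/3,130+v/3); T=lambda u,v:(228+(u-399)/3,130+v/3)
L=atz(t,*T(440,57),.215);R=atz(t,*T(602,63),.215);print('top',L,R)
l=atz(s,*S(108,145),.215);r=atz(s,*S(190,50),.215);print('scene',l,r)
print('tri',tri([(t,*T(440,57)),(s,*S(108,145))]),tri([(t,*T(602,63)),(s,*S(190,50))]))
print('board front top',atz(t,*T(436,210),.14),atz(t,*T(593,215),.14))
print('board front scene',atz(s,*S(250,271),.14),atz(s,*S(320,161),.14))
for nm,(p,q) in dict(top=(L,R),scene=(l,r)).items():
    y=(p-q)[:2];print(nm,(p+q)/2,np.linalg.norm(y),np.degrees(np.arctan2(-y[0],y[1])))
# casting corners top
for u,v in((676,268),(727,240),(744,281),(692,303)): print(atz(t,*T(u,v),.02)[:2])
# fit of casting mask
for c,n in((t,'t'),(s,'s')):
    hsv=cv2.cvtColor(c['img'],cv2.COLOR_RGB2HSV);m=((hsv[...,1]<70)&(hsv[...,2]>110)).astype(np.uint8)
    w=np.zeros_like(m); x,y=(331,220) if n=='t' else (297,196); w[y-14:y+14,x-14:x+14]=m[y-14:y+14,x-14:x+14]
    P=np.argwhere(w)[:,::-1]; Q=np.array([atz(c,*p,.022)[:2] for p in P]); r_=cv2.minAreaRect((Q*1000).astype(np.float32)); print(n,len(P),r_)
```

```text
top [0.58821071 0.1457288  0.215     ] [0.59832929 0.0183112  0.215     ]
scene [0.588055   0.14857901 0.215     ] [0.59535591 0.02290427 0.215     ]
tri [0.58939255 0.14608896 0.21255328] [0.59909574 0.01786009 0.21087286]
board front top [0.47927953 0.13861267 0.14      ] [0.49041935 0.00810721 0.14      ]
board front scene [0.47872103 0.14430923 0.14      ] [0.48886739 0.01229504 0.14      ]
top [0.59327 0.08202 0.215  ] 0.12781873847295205 4.540484708128791
scene [0.59170546 0.08574164 0.215     ] 0.12588662728229744 3.3247858048620884
[ 0.47175131 -0.0824227 ]
[ 0.50370975 -0.12791223]
[ 0.46699715 -0.14656179]
[ 0.44091849 -0.09993402]
t 303 ((471.7113952636719, -112.43634796142578), (45.62081527709961, 58.24556350708008), 29.127153396606445)
s 330 ((463.67376708984375, -106.95246887207031), (57.887489318847656, 81.3750991821289), 24.63554573059082)
```

```bash
python3 -m inch '[[[1,2,-2,-4,0,0,-0.1],[1,5,-4.6,-7,0,0,-0.2],[1,59,-54.5,-7,0,0,-1.335],[1,59,-54.5,-7,0,0,-1.335],[1,59,-54.5,-7,0,0,-1.335],[1,59,-54.5,-7,0,0,-1.335],[1,59,-54.5,-7,0,0,-1.335],[1,59,-54.5,-7,0,0,-1.335],[1,59,-54.5,-7,0,0,-1.335],[1,59,-54.5,-7,0,0,-1.335],[1,59,-54.5,-7,0,0,-1.335],[1,59,-54.5,-7,0,0,-1.335],[1,59,-54.5,-7,0,0,-1.335],[1,59,-54.5,-7,0,0,-1.335],[1,59,-54.5,-7,0,0,-1.335],[1,59,-54.5,-7,0,0,-1.335],[1,59,-54.5,-7,0,0,-1.335],[1,59,-54.5,-7,0,0,-1.335],[1,59,-54.5,-7,0,0,-1.335],[1,59,-54.5,-7,0,0,-1.335]]]'
```

```text
clock: 1.82
position: [0.5942, 0.0846, 0.301]
eef_rot: [[-0.079, 0.997, -0.0], [0.997, 0.079, 0.0], [0.0, -0.0, -1.0]]
ft_force: [0.6, -0.9, -0.3]
grip_width: 1.001
gripper_force: 0.0
```

Run:
```python
from h import *
import pickle
c=cap('wrist'); t=cap('top'); s=cap('scene'); pickle.dump((c,t,s),open('d1.pkl','wb'))
print(readout.read_state()['position'],np.round(c['position'],3),np.round(c['rotation'],2).tolist())
Y=np.array([-.075,.997,0]);B=np.array([.593,.0835,.215])
for k in(-.06,0,.06): print(proj(c,B+Y*k))
im=cv2.resize(c['img'],(768,576)); cv2.imwrite('pics/d.png',cv2.cvtColor(im,cv2.COLOR_RGB2BGR))
```

```text
[0.59352956 0.0868843  0.30048535] [0.589 0.162 0.443] [[1.0, 0.08, 0.02], [0.08, -0.95, -0.3], [-0.0, 0.3, -0.95]]
[255.38437769 262.98558863]
[255.52324135 198.90856985]
[255.68363829 124.36023818]
```

View pics/d.png

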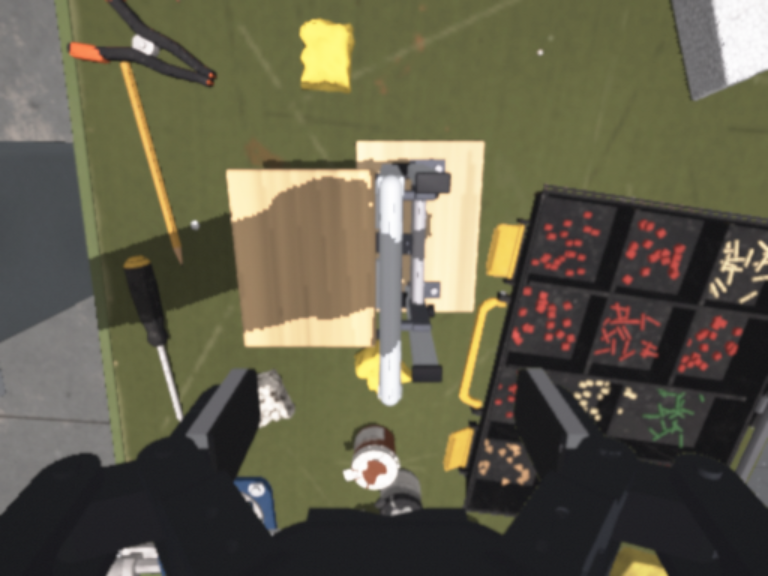

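The bar runs vertically in the wrist view from (390,168) to (391,400), so the tool is aligned with it, about 4 mm too far toward −x.

Run:
```python
from h import *
import pickle
c,t,s=pickle.load(open('d1.pkl','rb'))
g=cv2.cvtColor(c['img'],cv2.COLOR_RGB2GRAY)
k=2/3
a=atz(c,389.5*k,168*k,.215);b=atz(c,391*k,403*k,.215);print(a,b,(a+b)/2,np.linalg.norm(a-b))
for r in(125,160,200,240): print(r,g[r,245:275].tolist())
# casting seen by wrist
print(atz(c,274*k,400*k,.015))
```

```text
[0.59078203 0.15260511 0.215     ] [0.60263416 0.01831471 0.215     ] [0.5967081  0.08545991 0.215     ] 0.13481240283165125
125 [189, 193, 157, 130, 129, 148, 166, 175, 192, 218, 232, 241, 246, 250, 253, 254, 254, 253, 250, 246, 239, 228, 219, 212, 167, 133, 127, 123, 108, 77]
160 [133, 132, 130, 127, 118, 90, 71, 84, 117, 132, 139, 142, 144, 145, 145, 146, 148, 163, 206, 230, 227, 195, 146, 93, 64, 61, 66, 63, 59, 65]
200 [128, 126, 126, 127, 125, 130, 141, 138, 133, 134, 139, 142, 144, 145, 145, 146, 146, 146, 142, 139, 134, 123, 95, 55, 42, 74, 105, 96, 76, 99]
240 [224, 230, 233, 234, 234, 234, 232, 224, 205, 212, 230, 241, 246, 244, 232, 246, 251, 250, 246, 240, 228, 204, 153, 116, 107, 108, 109, 108, 108, 110]
[ 0.48504189 -0.11436218  0.015     ]
```

```bash
python3 -m inch '[[[1,0,0.3,2,0,0,0],[1,0,0.3,4.5,0,0,0],[1,0,0.3,7,0,0,0],[1,0,0.3,9,0,0,0],[1,0,0.3,10,0,0,0],[1,0,0.3,10.4,0,0,0],[1,0,0.3,10.4,0,0,0],[0.6,0,0.3,10.4,0,0,0],[0.4,0,0.3,10.4,0,0,0],[0.25,0,0.3,10.4,0,0,0],[0.2,0,0.3,10.4,0,0,0],[0.1,0,0.3,10.4,0,0,0],[0,0,0.3,10.4,0,0,0],[0,0,0.3,10.4,0,0,0],[0,0,0.3,10.4,0,0,0],[0,0,0.3,10.4,0,0,0],[0,0,0.3,10.4,0,0,0],[0,0,0.3,10.4,0,0,0]]]'
```

```text
clock: 3.47
position: [0.596, 0.0825, 0.1978]
eef_rot: [[-0.078, 0.997, -0.001], [0.997, 0.078, -0.0], [-0.0, -0.001, -1.0]]
ft_force: [-2.5, -1.4, 5.4]
grip_width: 0.117
gripper_force: 58.6
```

```bash
python3 -m inch '[[[0,0,0,-0.1,0,0,0],[0,0,0,-0.3,0,0,0],[0,0,0,-0.5,0,0,0],[0,0,0,-0.7,0,0,0],[0,0,0,-0.9,0,0,0],[0,0,0,-1.1,0,0,0],[0,0,0,-1.3,0,0,0],[0,0,0,-1.5,0,0,0],[0,0,0,-1.7,0,0,0],[0,0,0,-1.9,0,0,0],[0,0,0,-2.1,0,0,0],[0,0,0,-2.3,0,0,0],[0,0,0,-2.5,0,0,0],[0,0,0,-2.7,0,0,0],[0,0,0,-2.9,0,0,0],[0,0,0,-3.1,0,0,0],[0,0,0,-3.3,0,0,0],[0,0,0,-3.5,0,0,0],[0,0,0,-3.7,0,0,0],[0,0,0,-3.7,0,0,0]]]'
python3 - <<'E'
from h import *
import pickle
s=cap('scene');t=cap('top');pickle.dump((s,t),open('d2.pkl','wb'))
S=readout.read_state();print(S['position'],S['ft_force'],S['wrist_torque'])
im=cv2.resize(s['img'][120:264,165:309],(600,600),interpolation=cv2.INTER_CUBIC)
cv2.imwrite('pics/e.png',cv2.cvtColor(im,cv2.COLOR_RGB2BGR))
E
```

```text
clock: 5.13
position: [0.5961, 0.0825, 0.2347]
eef_rot: [[-0.078, 0.997, -0.001], [0.997, 0.078, -0.0], [-0.0, -0.001, -1.0]]
ft_force: [-4.6, 0.4, -4.5]
grip_width: 0.114
gripper_force: 58.6
[0.59607665 0.08252742 0.23453541] [-4.73831595  0.34272305 -6.35727497] [ 0.09718898  1.07187789 -0.03181535]
```

View pics/e.png

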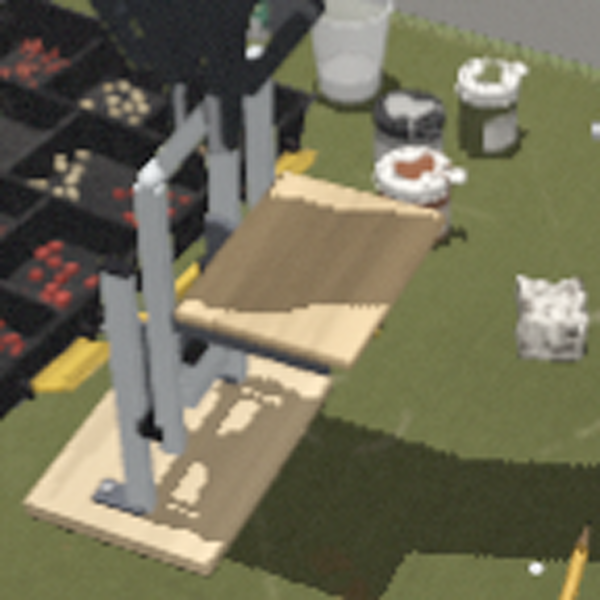

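The section hangs freely at about 37 mm up, with a baseline fz of −5 to −6 N. The scene view hides the catch. I'll continue in 2 mm steps, with a force check after each one to feel the rubber buffers.

```bash
cat > g.py <<'E'
import sys
from workcell import readout
s=readout.read_state();f=s['ft_force'];print(round(s['clock'],2),round(s['position'][2],4),f.round(1))
sys.exit(f[2]<float(sys.argv[1]))
E
M="python3 g.py -10"
python3 -m inch '[[[0,0,0,-0.1,0,0,0],[0,0,0,-0.2,0,0,0],[0,0,0,-0.2,0,0,0]]]' >/dev/null && $M &&
python3 -m inch '[[[0,0,0,-0.1,0,0,0],[0,0,0,-0.2,0,0,0],[0,0,0,-0.2,0,0,0]]]' >/dev/null && $M &&
python3 -m inch '[[[0,0,0,-0.1,0,0,0],[0,0,0,-0.2,0,0,0],[0,0,0,-0.2,0,0,0]]]' >/dev/null && $M &&
python3 -m inch '[[[0,0,0,-0.1,0,0,0],[0,0,0,-0.2,0,0,0],[0,0,0,-0.2,0,0,0]]]' >/dev/null && $M &&
python3 -m inch '[[[0,0,0,-0.1,0,0,0],[0,0,0,-0.2,0,0,0],[0,0,0,-0.2,0,0,0]]]' >/dev/null && $M &&
python3 -m inch '[[[0,0,0,-0.1,0,0,0],[0,0,0,-0.2,0,0,0],[0,0,0,-0.2,0,0,0]]]' >/dev/null && $M &&
python3 -m inch '[[[0,0,0,-0.1,0,0,0],[0,0,0,-0.2,0,0,0],[0,0,0,-0.2,0,0,0]]]' >/dev/null && $M &&
python3 -m inch '[[[0,0,0,-0.1,0,0,0],[0,0,0,-0.2,0,0,0],[0,0,0,-0.2,0,0,0]]]' >/dev/null && $M
```

```text
5.48 0.2363 [-5.  -0.1 -5.6]False
```

```bash
sed -i 's/sys.exit(\(.*\))$/sys.exit(int(\1))/' g.py
M="python3 g.py -10"
python3 -m inch '[[[0,0,0,-0.1,0,0,0],[0,0,0,-0.2,0,0,0],[0,0,0,-0.2,0,0,0]]]' >/dev/null && $M &&
python3 -m inch '[[[0,0,0,-0.1,0,0,0],[0,0,0,-0.2,0,0,0],[0,0,0,-0.2,0,0,0]]]' >/dev/null && $M &&
python3 -m inch '[[[0,0,0,-0.1,0,0,0],[0,0,0,-0.2,0,0,0],[0,0,0,-0.2,0,0,0]]]' >/dev/null && $M &&
python3 -m inch '[[[0,0,0,-0.1,0,0,0],[0,0,0,-0.2,0,0,0],[0,0,0,-0.2,0,0,0]]]' >/dev/null && $M &&
python3 -m inch '[[[0,0,0,-0.1,0,0,0],[0,0,0,-0.2,0,0,0],[0,0,0,-0.2,0,0,0]]]' >/dev/null && $M &&
python3 -m inch '[[[0,0,0,-0.1,0,0,0],[0,0,0,-0.2,0,0,0],[0,0,0,-0.2,0,0,0]]]' >/dev/null && $M &&
python3 -m inch '[[[0,0,0,-0.1,0,0,0],[0,0,0,-0.2,0,0,0],[0,0,0,-0.2,0,0,0]]]' >/dev/null && $M &&
python3 -m inch '[[[0,0,0,-0.1,0,0,0],[0,0,0,-0.2,0,0,0],[0,0,0,-0.2,0,0,0]]]' >/dev/null && $M
```

```text
5.73 0.2383 [-5.8  1.  -6.4]
5.98 0.2403 [-6.   0.7 -5.7]
6.23 0.2423 [-5.5  0.5 -7. ]
6.48 0.2444 [-5.6  0.9 -5.6]
6.73 0.2464 [-5.1  1.  -4.9]
6.98 0.2481 [-4.4  1.2 -6.3]
7.23 0.2494 [ -4.2   1.  -11.4]
```

Force rose from −6 to −11 N and the last step fell short, so the buffers are lightly touching the stop at about 51.5 mm up. That means the pawl has cleared the rung. I'll lower slowly, expecting it to seat near z ≈ 0.231.

```bash
cat > l.py <<'E'
import sys
from workcell import readout
s=readout.read_state();f=s['ft_force'];print(round(s['clock'],2),round(s['position'][2],4),f.round(1))
sys.exit(int(f[2]>float(sys.argv[1])))
E
M="python3 l.py -2.5"
python3 -m inch '[[[0,0,0,0.1,0,0,0],[0,0,0,0.2,0,0,0],[0,0,0,0.3,0,0,0],[0,0,0,0.4,0,0,0],[0,0,0,0.5,0,0,0],[0,0,0,0.6,0,0,0],[0,0,0,0.7,0,0,0],[0,0,0,0.8,0,0,0],[0,0,0,0.9,0,0,0],[0,0,0,1,0,0,0],[0,0,0,1.1,0,0,0],[0,0,0,1.2,0,0,0],[0,0,0,1.3,0,0,0],[0,0,0,1.3,0,0,0]]]' >/dev/null && $M &&
python3 -m inch '[[[0,0,0,0.05,0,0,0],[0,0,0,0.1,0,0,0],[0,0,0,0.1,0,0,0]]]' >/dev/null && $M &&
python3 -m inch '[[[0,0,0,0.05,0,0,0],[0,0,0,0.1,0,0,0],[0,0,0,0.1,0,0,0]]]' >/dev/null && $M &&
python3 -m inch '[[[0,0,0,0.05,0,0,0],[0,0,0,0.1,0,0,0],[0,0,0,0.1,0,0,0]]]' >/dev/null && $M &&
python3 -m inch '[[[0,0,0,0.05,0,0,0],[0,0,0,0.1,0,0,0],[0,0,0,0.1,0,0,0]]]' >/dev/null && $M &&
python3 -m inch '[[[0,0,0,0.05,0,0,0],[0,0,0,0.1,0,0,0],[0,0,0,0.1,0,0,0]]]' >/dev/null && $M &&
python3 -m inch '[[[0,0,0,0.05,0,0,0],[0,0,0,0.1,0,0,0],[0,0,0,0.1,0,0,0]]]' >/dev/null && $M &&
python3 -m inch '[[[0,0,0,0.05,0,0,0],[0,0,0,0.1,0,0,0],[0,0,0,0.1,0,0,0]]]' >/dev/null && $M
```

```text
8.4 0.2381 [-6.6  0.1 -5.7]
8.65 0.2372 [-6.5  0.3 -5.4]
8.9 0.2362 [-6.3  0.7 -5.9]
9.15 0.2351 [-6.5  0.5 -5.8]
9.4 0.2342 [-6.3  1.1 -5.5]
9.65 0.2332 [-6.2  0.6 -5.9]
9.9 0.2321 [-6.8  0.8 -5.7]
10.15 0.2312 [-5.9 -0.1 -5.3]
```

```bash
M="python3 l.py -2.5"
python3 -m inch '[[[0,0,0,0.05,0,0,0],[0,0,0,0.1,0,0,0],[0,0,0,0.1,0,0,0]]]' >/dev/null && $M &&
python3 -m inch '[[[0,0,0,0.05,0,0,0],[0,0,0,0.1,0,0,0],[0,0,0,0.1,0,0,0]]]' >/dev/null && $M &&
python3 -m inch '[[[0,0,0,0.05,0,0,0],[0,0,0,0.1,0,0,0],[0,0,0,0.1,0,0,0]]]' >/dev/null && $M &&
python3 -m inch '[[[0,0,0,0.05,0,0,0],[0,0,0,0.1,0,0,0],[0,0,0,0.1,0,0,0]]]' >/dev/null && $M &&
python3 -m inch '[[[0,0,0,0.05,0,0,0],[0,0,0,0.1,0,0,0],[0,0,0,0.1,0,0,0]]]' >/dev/null && $M
```

```text
10.4 0.2302 [-7.3  1.3 -6.1]
10.65 0.2294 [-5.8 -0.  -4. ]
10.9 0.2293 [-8.8  0.3 -1.3]
```

The section seated at z = 0.2293, 19 mm below buffer contact, which fits the pawl resting on the rung. I'll unload the last bit, open and rise.

```bash
python3 -m inch '[[[0,0,0,0.03,0,0,0],[0,0,0,0.06,0,0,0],[0,0,0,0.06,0,0,0],[0.1,0,0,0.06,0,0,0],[0.2,0,0,0.06,0,0,0],[0.3,0,0,0.06,0,0,0],[0.5,0,0,0.06,0,0,0],[0.8,0,0,0.06,0,0,0],[1,0,0,0.06,0,0,0],[1,0,0,0.06,0,0,0]]]'
python3 -m inch '[[[1,0,0,-1,0,0,0],[1,0,0,-3,0,0,0],[1,0,0,-6,0,0,0],[1,0,0,-9,0,0,0],[1,0,0,-9,0,0,0]]]'
python3 - <<'E'
from h import *
import pickle
w=cap('wrist');t=cap('top');pickle.dump((w,t),open('d3.pkl','wb'))
im=cv2.resize(w['img'],(768,576)); cv2.imwrite('pics/f.png',cv2.cvtColor(im,cv2.COLOR_RGB2BGR))
E
```

```text
clock: 11.73
position: [0.5976, 0.0825, 0.2274]
eef_rot: [[-0.078, 0.997, 0.002], [0.997, 0.078, 0.0], [0.0, 0.003, -1.0]]
ft_force: [-0.2, -0.0, -1.1]
grip_width: 0.851
gripper_force: 0.0
clock: 12.15
position: [0.5998, 0.0842, 0.3244]
eef_rot: [[-0.078, 0.997, 0.014], [0.997, 0.078, 0.004], [0.002, 0.014, -1.0]]
ft_force: [0.3, 0.6, 0.8]
grip_width: 1.001
gripper_force: 0.0
```

View pics/f.png

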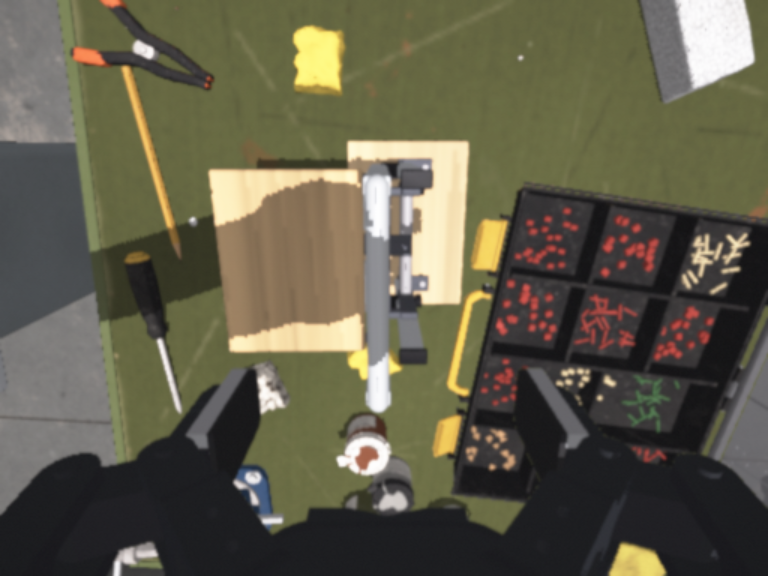

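The section holds up: the bar still appears at the raised height (376,170)–(378,410). Next is the casting, so I'll go above it for a close look.

```bash
python3 -m inch '[[[1,-3,-2.2,0,0,0,-0.1],[1,-6,-4.5,0,0,0,-0.2],[1,-9,-6.7,0,0,0,-0.3],[1,-12,-9,0,0,0,-0.41],[1,-15,-11.2,1,0,0,-0.41],[1,-18.7,-14,4,0,0,-0.41],[1,-18.7,-14,8,0,0,-0.41],[1,-18.7,-14,12,0,0,-0.41],[1,-18.7,-14,15,0,0,-0.41],[1,-18.7,-14,15,0,0,-0.41],[1,-18.7,-14,15,0,0,-0.41],[1,-18.7,-14,15,0,0,-0.41]]]'
python3 - <<'E'
from h import *
import pickle
w=cap('wrist');t=cap('top');pickle.dump((w,t),open('d4.pkl','wb'));print(readout.read_state()['position'])
d=pickle.load(open('d0.pkl','rb'))['top'];k=.64
for n,u,v in(('sdtip',536,404),('sdhandle',428,406),('yellow',498,272)): print(n,atz(d,u*k,v*k,.012))
im=cv2.resize(w['img'],(768,576)); cv2.imwrite('pics/g.png',cv2.cvtColor(im,cv2.COLOR_RGB2BGR))
E
```

```text
clock: 13.25
position: [0.4729, -0.1144, 0.1681]
eef_rot: [[-0.47, 0.883, 0.002], [0.883, 0.47, 0.0], [-0.001, 0.002, -1.0]]
ft_force: [1.6, 0.0, 0.3]
grip_width: 0.994
gripper_force: 0.0
[ 0.47348705 -0.11452924  0.16896391]
sdtip [ 0.37147437 -0.15528958  0.012     ]
sdhandle [0.34586461 0.03437621 0.012     ]
yellow [ 0.60382189 -0.06802358  0.012     ]
```

View pics/g.png

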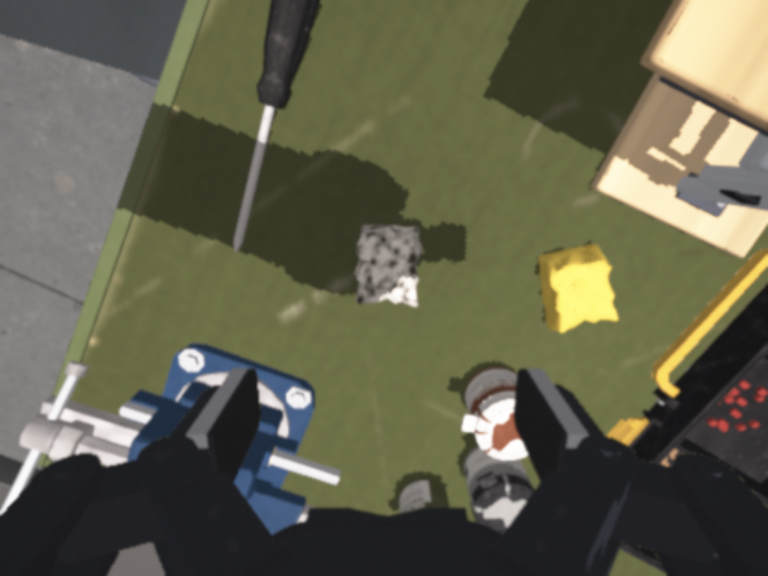

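The white speckled casting is centred at (389,264), aligned with the fingers; the vice corner is at (310,400), the vice rod tip at (338,478) and the pot at (490,370).

Run:
```python
from h import *
import pickle
w,t=pickle.load(open('d4.pkl','rb'));k=2/3
P=readout.read_state();R=P['eef_rot'];p=np.array([.4729,-.1144,0])
for n,u,v,z in(('cast',389,264,.02),('castL',357,264,.02),('castR',421,264,.02),('castT',389,226,.022),('castB',389,304,.022),('vise',313,400,.0),('rod',338,478,.06),('rod.1',338,478,.09),('pot',470,380,.055)):
    X=atz(w,u*k,v*k,z);print(n,X.round(4),'tool',(R.T@(X-p)).round(4)[:2])
```

```text
cast [ 0.4744 -0.1115  0.02  ] tool [0.0018 0.0027]
castL [ 0.4551 -0.1217  0.02  ] tool [ 0.0018 -0.019 ]
castR [ 0.4936 -0.1013  0.02  ] tool [0.0018 0.0245]
castT [ 0.4619 -0.0883  0.022 ] tool [0.0282 0.0027]
castB [ 0.4877 -0.1364  0.022 ] tool [-0.0264  0.0028]
vise [ 0.4763 -0.2445  0.    ] tool [-0.1165 -0.0581]
rod [ 0.5101 -0.2538  0.06  ] tool [-0.1408 -0.0324]
rod.1 [ 0.5013 -0.2289  0.09  ] tool [-0.1147 -0.0283]
pot [ 0.5534 -0.1476  0.055 ] tool [-0.0673  0.0557]
```

```bash
python3 -m inch '[[[1,0.1,0.2,3,0,0,0],[1,0.2,0.3,6,0,0,0],[1,0.2,0.3,9,0,0,0],[1,0.2,0.3,12,0,0,0],[1,0.2,0.3,14.5,0,0,0],[1,0.2,0.3,15.7,0,0,0],[1,0.2,0.3,16.2,0,0,0],[1,0.2,0.3,16.2,0,0,0],[0.8,0.2,0.3,16.2,0,0,0],[0.7,0.2,0.3,16.2,0,0,0],[0.6,0.2,0.3,16.2,0,0,0],[0.5,0.2,0.3,16.2,0,0,0],[0.4,0.2,0.3,16.2,0,0,0],[0.3,0.2,0.3,16.2,0,0,0],[0.3,0.2,0.3,16.2,0,0,0],[0.3,0.2,0.3,16.2,0,0,0]]]'
```

```text
clock: 14.68
position: [0.4742, -0.1119, 0.0065]
eef_rot: [[-0.468, 0.884, 0.003], [0.884, 0.468, -0.001], [-0.002, 0.002, -1.0]]
ft_force: [-2.5, 0.3, 9.4]
grip_width: 0.518
gripper_force: 60.1
```

```bash
python3 -m inch '[[[0.3,0,0,-0.5,0,0,0],[0.3,0,0,-2,0,0,0],[0.3,0,0,-4.5,0,0,0],[0.3,0,0,-7.5,0,0,0],[0.3,0,0,-11,0,0,0],[0.3,0,0,-14.5,0,0,0],[0.3,0,0,-18,0,0,0],[0.3,0,0,-21.5,0,0,0],[0.3,0,0,-24.5,0,0,0],[0.3,1,1,-26.5,0,0,0.05],[0.3,3.5,3,-26.5,0,0,0.12],[0.3,6,5.5,-26.5,0,0,0.2],[0.3,8.5,8,-26.5,0,0,0.28],[0.3,11,10.5,-26.5,0,0,0.35],[0.3,13,12.2,-26.5,0,0,0.41],[0.3,14.5,13.5,-26.5,0,0,0.41],[0.3,14.5,13.5,-26.5,0,0,0.41],[0.3,14.5,13.5,-26.5,0,0,0.41]]]'
python3 - <<'E'
from h import *
w=cap('wrist');s=cap('scene')
print(readout.read_state()['position'],readout.read_state()['ft_force'])
im=np.hstack([cv2.resize(w['img'],(400,300)),cv2.resize(s['img'][90:240,150:350],(400,300))])
cv2.imwrite('pics/i.png',cv2.cvtColor(im,cv2.COLOR_RGB2BGR))
Y=np.array([-.08,.997,0]);X=np.array([.997,.08,0]);C=np.array([.5367,.0807,.172])
for a in(-.05,.05):
  for b in(-.065,.065): print('wrist',(proj(w,C+a*X+b*Y)*400/512).round(),'scene',((proj(s,C+a*X+b*Y)-[150,90])*2).round())
E
```

```text
clock: 16.18
position: [0.5239, 0.0809, 0.2699]
eef_rot: [[-0.081, 0.997, -0.0], [0.997, 0.081, 0.0], [0.0, -0.0, -1.0]]
ft_force: [-0.3, -0.6, -0.4]
grip_width: 0.515
gripper_force: 61.5
[0.52414683 0.07815633 0.26965997] [-0.16585937  0.13969422 -1.02902929]
wrist [169. 204.] scene [242. 164.]
wrist [164.  91.] scene [195. 236.]
wrist [253. 204.] scene [162. 143.]
wrist [263.  91.] scene [110. 210.]
```

View pics/i.png

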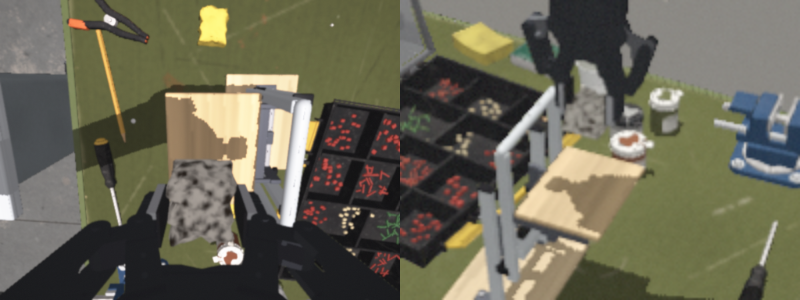

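The casting is held over the board. The board edges at wrist (167,92) and scene (598,238) match the predicted positions within about 3 px. I'll lower with a force check.

```bash
M="python3 l.py 1.5"
python3 -m inch '[[[0.3,0,0,1,0,0,0],[0.3,0,0,2.5,0,0,0],[0.3,0,0,4,0,0,0],[0.3,0,0,5.5,0,0,0],[0.3,0,0,6.7,0,0,0],[0.3,0,0,7.6,0,0,0],[0.3,0,0,8.2,0,0,0],[0.3,0,0,8.2,0,0,0],[0.3,0,0,8.2,0,0,0]]]' >/dev/null && $M &&
python3 -m inch '[[[0.3,0,0,0.1,0,0,0],[0.3,0,0,0.2,0,0,0],[0.3,0,0,0.3,0,0,0],[0.3,0,0,0.3,0,0,0]]]' >/dev/null && $M &&
python3 -m inch '[[[0.3,0,0,0.1,0,0,0],[0.3,0,0,0.2,0,0,0],[0.3,0,0,0.2,0,0,0]]]' >/dev/null && $M &&
python3 -m inch '[[[0.3,0,0,0.05,0,0,0],[0.3,0,0,0.1,0,0,0],[0.3,0,0,0.1,0,0,0]]]' >/dev/null && $M &&
python3 -m inch '[[[0.3,0,0,0.05,0,0,0],[0.3,0,0,0.1,0,0,0],[0.3,0,0,0.1,0,0,0]]]' >/dev/null && $M &&
python3 -m inch '[[[0.3,0,0,0.05,0,0,0],[0.3,0,0,0.1,0,0,0],[0.3,0,0,0.1,0,0,0]]]' >/dev/null && $M &&
python3 -m inch '[[[0.3,0,0,0.05,0,0,0],[0.3,0,0,0.1,0,0,0],[0.3,0,0,0.1,0,0,0]]]' >/dev/null && $M &&
python3 -m inch '[[[0.3,0,0,0.05,0,0,0],[0.3,0,0,0.1,0,0,0],[0.3,0,0,0.1,0,0,0]]]' >/dev/null && $M &&
python3 -m inch '[[[0.3,0,0,0.05,0,0,0],[0.3,0,0,0.1,0,0,0],[0.3,0,0,0.1,0,0,0]]]' >/dev/null && $M
```

```text
17.03 0.1877 [-0.3 -0.4  0.6]
17.37 0.1849 [-0.6  0.3 -2. ]
17.62 0.1826 [ 0.2 -0.4 -0.1]
17.87 0.1816 [-0.9 -0.2 -0.8]
18.12 0.1806 [-0.2  0.5 -1.3]
18.37 0.1796 [-0.6  0.6 -1.2]
18.62 0.1786 [ 0.3 -0.2 -1.2]
18.87 0.178 [ 0.4 -0.3  0.5]
19.12 0.1777 [-2.7 -1.2  5.8]
```

Contact at z ≈ 0.178, as expected. I'll relieve the pressure slightly, open partway and rise.

```bash
python3 -m inch '[[[0.3,0,0,-0.05,0,0,0],[0.3,0,0,-0.06,0,0,0],[0.5,0,0,-0.06,0,0,0],[0.55,0,0,-0.06,0,0,0],[0.6,0,0,-0.06,0,0,0],[0.68,0,0,-0.06,0,0,0],[0.76,0,0,-0.06,0,0,0],[0.76,0,0,-0.06,0,0,0],[0.76,0,0,-0.06,0,0,0],[0.76,0,0,-0.06,0,0,0]]]'
python3 -m inch '[[[0.76,0,0,-0.5,0,0,0],[0.76,0,0,-1.5,0,0,0],[0.76,0,0,-3,0,0,0],[0.76,0,0,-5,0,0,0],[0.76,0,0,-8,0,0,0],[0.76,0,0,-11,0,0,0],[0.76,0,0,-14,0,0,0],[0.76,-3,-3,-14,0,0,0],[0.76,-6,-6,-14,0,0,0],[0.76,-9,-7,-14,0,0,0],[0.76,-12,-7,-14,0,0,0],[0.76,-15,-7,-14,0,0,0],[0.76,-18,-7,-14,0,0,0],[0.76,-18,-7,-14,0,0,0],[0.76,-18,-7,-14,0,0,0],[0.76,-18,-7,-14,0,0,0],[0.76,-18,-7,-14,0,0,0]]]'
python3 - <<'E'
from h import *
t=cap('top');s=cap('scene')
im=np.hstack([cv2.resize(t['img'][110:290,150:390],(400,300)),cv2.resize(s['img'][90:240,150:350],(400,300))])
cv2.imwrite('pics/j.png',cv2.cvtColor(im,cv2.COLOR_RGB2BGR))
E
```

```text
clock: 19.95
position: [0.5242, 0.0797, 0.1771]
eef_rot: [[-0.078, 0.997, -0.001], [0.997, 0.078, -0.0], [-0.0, -0.001, -1.0]]
ft_force: [-0.7, 0.0, 0.3]
grip_width: 0.763
gripper_force: 0.0
clock: 21.37
position: [0.469, -0.1035, 0.318]
eef_rot: [[-0.081, 0.997, 0.001], [0.997, 0.081, 0.001], [0.001, 0.001, -1.0]]
ft_force: [0.3, 0.5, 0.1]
grip_width: 0.757
gripper_force: 0.0
```

View pics/j.png

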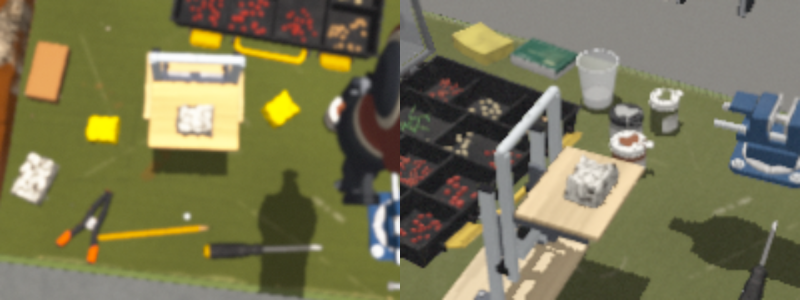

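The casting rests on the board at (195,120) in the top crop and (590,180) in the scene crop. The section is still raised and the bystanders haven't moved, so I'm handing in.

```bash
python3 -c "
from workcell import sign_off
print(sign_off())"
```

```text
the job is handed in; nothing more can be done
None
```

The sliding section hangs with its pawl on the upper rung, the smaller plaster casting lies on the shelf board with nothing else visibly moved, and the job is handed in at about 21 s on the clock; no verdict came back.

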